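# Set the autosampler tray clamp with its thumbwheel

## Robot

A 7-joint arm with a two-finger parallel gripper is mounted at the origin on the work surface. World frame = base frame: x ahead of the robot, y to its left, z up, the work surface at z = 0. Lengths are in m, angles in rad, forces in N, time in s.
With the tool pointing down it reaches from about 0.425 to 0.825 m from the base axis. Payload 3.6 kg.
Tool frame: the origin (TCP) lies on the mounting face of the last link; the fingertips stand 186 mm ahead of it and the grasp point (between the pads) lies 167 mm ahead of it; x points along the fingers, y is the direction in which the jaws open and shut, and the axes are right-handed (so a half turn about x gives the same grasp; the last joint's range is limited). The gripper opens to 93 mm and grips with 3 to 60 N. Pads are 15 mm wide; open, the fingers measure 128 mm over their backs; the gripper's body (75 mm by 188 mm) begins 65 mm behind the grasp point.
Start: joints at [-1.224, 0.615, -0.013, 1.423, 0.008, 1.103, -0.04], TCP at [0.237, 0.605, 0.405] pointing down, gripper open.
Joint ranges: [-3.12, 3.12], [-0.3, 2.06], [-1.34, 1.32], [0.26, 2.42], [-1.36, 4.5], [0.01, 1.98], [-2.84, 2.84]. Speed limits (rad/s): [2.79, 2.79, 3.14, 3.14, 3.14, 3.14, 3.14].

## Interface

Orientations are given as a unit quaternion [x, y, z, w].
In Python, from bench import manip gives the robot as it stands. The module is installed in compiled form; this text tells all that it offers.
- The arm moves only by the tool jog_arm, never from a script. Its argument "steps" is a list of rows, each a list of 2 entries, a list of its own where there are three numbers: the shift along the tool's x, y, z in m, then the turn about the tool's x in degrees. A call has 1 to 10 rows; each row is the pose to reach, as a shift and turn from the pose commanded when the call began, along the tool's axes at that moment; what a row does not reach only later rows make up. A row lasts 1/12 s, in which the tool goes at most 41.7 mm and 7.16 degrees, less where a joint would pass 70% of its speed; a pose out of reach is approached as far as the arm can. A call with a gripper value outside its range is refused whole. "fingers" is the closure, from 0 (fully open) to 1 (shut), set as the call begins (left out, the last holds). The fingers move at their own pace and stop on an object; "force" is the grip in N (left out, the last holds). Time passes only in rows, so rows that repeat a pose let the fingers close. It gives the time, the measured TCP pose, the force and the opening at its end, in the units of the state.
- manip.read_state(): the state, without advancing time (a new reading comes with each control period).
- manip.get_image(name): name is "scene" or "top" or "wrist"; returns (picture, depth): 384x512x3 uint8, red, green, blue; 384x512 float32, m along the optical axis (not along the pixel's ray), 0 where there is no reading.
- manip.camera_model(name): a dict with "fovy" (degrees; the focal length in pixels is half the picture's height over the tangent of half this angle, whatever the lens; pixels are square), "cx", "cy" (the principal point, pixels), "distortion" ([k1, k2, p1, p2, k3] as OpenCV has them; the pictures are not rectified), "rvec" (rotation vector, rad) and "tvec" (3), from world to camera coordinates, as OpenCV has them. Camera axes: x right, y down, z forward; pixel columns grow to the right and rows downward; lengths in m; the calibration is good to about 2 mm. A picture is of the moment at which its call begins: read the wrist's pose just before it. camera_model takes no time and is no camera call; for the wrist camera it gives the pose at the moment of the call.
- manip.hand_in(): hands the job in, once; it reports no verdict.
The state is a dict: "time": time; "joint_positions": joint angles; "qd": joint speeds; "joint_efforts": joint torques, N m; "position": TCP position; "eef_rot": TCP orientation; "ft_force": force on the tool from outside, world axes, zero at the start; "torque": the same for the moment, N m; "finger_gap": opening from 0.0 (shut) to 1.0 (fully open).
Only numpy, scipy, OpenCV 4.12 (cv2) and the standard library are available. Lean on these libraries where they do the work, as an engineer would, in place of code of your own. Each camera call takes 0.05 s, during which the arm holds its last target. There are 200 camera calls.

## Task

Set the tray clamp on the bench for the next vial rack: with a fingertip on the exposed top of its knurled thumbwheel, roll the wheel until the front face of the sliding jaw stands over the middle of the dark gauge strip that lies across the clamp's bed, then take the hand away. Move the jaw only by the wheel, never by touching it, and leave the vials, rack and other loose things where they stand; nothing needs to be grasped or lifted.

Things in the scene. Friction and masses are not known exactly. Their poses are not given: they have to be found in the camera images.
- clamp: tray clamp bolted to the bench. Origin on the bench straight below the wheel's axle; x runs from the wheel to the black fixed stop at the far end, y along the axle, z up. Bed x -48 to 187, 84 wide, 12 high. Wheel between two grey cheeks at y +-14 to +-22, x -44 to 44, top z 66, and end walls at x +-44, top z 44. Fixed stop x 150 to 170, 62 wide, top z 52
- wheel_top (a point): topmost point of the knurled thumbwheel (clamp x 0, y 0, z 80). Bare steel, 76 in diameter over its 36 ribs, 22 wide, level axle at z 42 along clamp y; 14 proud of the cheeks. Rolling its top towards the fixed stop (clamp +x) moves the jaw to the stop; back opens it. About 1 N at the rim turns it; a press of 3 to 10 N from above drags it. No spring: it stays where left
- wheel (a joint): turn of the thumbwheel in rad, 0 (jaw fully open) to 6; grows as its top rolls towards the fixed stop. The jaw advances 7 mm per rad (1 mm for about 5.4 mm of rim travel). Starts between about 0 and 1
- jaw_face (a point): foot of the sliding jaw's front face (it looks to the fixed stop), mid-width; axes parallel to the clamp's. The jaw is a plain aluminium block between wheel housing and fixed stop: 24 long (behind this face), 62 wide, top at z 48.5, with a low foot 78 wide flush with the face. The face starts at clamp x 77 to 84 and can travel to x 119
- gauge_mark (a point): middle of the top of the gauge strip: dark steel, 5 wide along clamp x, laid across the bed and folded down its sides, at clamp x 97 to 105, fixed, ahead of the jaw at the start; axes parallel to the clamp's. The jaw passes over it; its ends stick out 7 each side of the jaw's foot. Wanted: jaw_face level with gauge_mark along clamp x
- vial_a: loose clear glass vial with metal cap, standing beside the clamp, 23 in diameter, 72 high; origin at the centre of its foot
- vial_b: loose amber vial, same size, standing on the clamp's other side; origin at the centre of its foot
- vial_rack: loose white plastic vial rack (open divided box) 110 x 50 x 32 high beside the clamp; origin at the centre of its underside
- driver: loose screwdriver 150 long with black handle lying beside the clamp; origin under its middle
- beaker: loose glass beaker 60 in diameter, 70 high, to the robot's left; origin at the centre of its foot
- jar: loose amber jar 68 in diameter, 95 high, to the robot's right; origin at the centre of its foot
- nut: loose brass ring nut, 22 in diameter, 14 high, lying behind the wheel end of the clamp; origin at the centre of its underside

How it is judged:
On the way:
1. a fingertip bears on the thumbwheel (contact force between the fingers and wheel above 0.3 N), for 0.05 s.
At the end, for the whole second after the job is handed in: the jaw's front face stands within 3 mm of the middle of the gauge strip along the clamp, the wheel is at rest, and every loose thing is within 20 mm of where it started (x of jaw_face in the frame of gauge_mark between -0.003 and 0.003 m and velocity of joint wheel between -0.05 and 0.05 rad/s and distance of each of vial_a, vial_b, vial_rack, driver, beaker, jar, nut from where it was at the start of the episode below 0.02 m); the robot touches nothing.
It fails at once if the jaw is touched by the hand or arm instead of being driven by the wheel (contact force between any of the fingers, the arm and jaw above 0.5 N).
It fails at once if a loose bystander is knocked, carried or lifted (more than 20 mm) (distance of any of vial_a, vial_b, vial_rack, driver, beaker, jar, nut from where it was at the start of the episode above 0.02 m).
It also fails if it takes over 58 s, if anything falls off the work surface, if the arm or the gripper's body presses on something with over 40 N, if the wrist force passes 120 N, or if a joint passes its speed limit or range.

## Working session

There is one attempt and no reset: what is moved stays moved. The work goes in short steps, Python scripts to look and compute and a tool call to move; the robot and the scene stay as the last step left them, time stands still between calls to the robot, and variables do not carry over. Pictures are saved under pics/ and viewed, about 8 in all and at most 12, crops included, and the job is handed in when it is done.

Besides the shell and the picture viewer there is one more tool, called after "Call:" in YAML: its name, and indented under it one key for each argument. jog_arm: Moves the arm, as the interface text tells. Its arguments: {"type":"object","properties":{"steps":{"type":"array"},"fingers":{"type":"number"},"force":{"type":"number"}},"required":["steps"]}

```bash
mkdir -p pics; cat > h.py <<'E'
from bench import manip
import numpy as np, cv2
from scipy.spatial.transform import Rotation as R
def grab(n):
    m=manip.camera_model(n); p,d=manip.get_image(n); return m,p,d
def K(m):
    f=192/np.tan(np.radians(m["fovy"])/2); return np.array([[f,0,m["cx"]],[0,f,m["cy"]],[0,0,1.]])
def cloud(m,d):
    h,w=d.shape; uv=np.stack(np.meshgrid(np.arange(w),np.arange(h)),-1).reshape(-1,1,2).astype(np.float64)
    n=cv2.undistortPoints(uv,K(m),np.array(m["distortion"],float)).reshape(h,w,2)
    c=np.dstack([n*d[...,None],d]); Rm=cv2.Rodrigues(np.array(m["rvec"],float))[0]
    P=(c-np.array(m["tvec"]).ravel())@Rm; P[d==0]=np.nan; return P
def proj(m,X):
    return cv2.projectPoints(np.array(X,float).reshape(-1,3),np.array(m["rvec"],float),np.array(m["tvec"],float),K(m),np.array(m["distortion"],float))[0].reshape(-1,2)
E
python3 - <<'E'
from h import *
s=manip.read_state(); print(s["time"],s["position"],s["eef_rot"],s["ft_force"],s["finger_gap"])
for n in("top","scene"):
    m,p,d=grab(n); np.savez(n+"0.npz",p=p,d=d,P=cloud(m,d))
    cv2.imwrite(f"pics/{n}0.png",cv2.resize(p[...,::-1],(800,600),interpolation=cv2.INTER_CUBIC))
E
```

```text
0.0 [0.23722407 0.60482591 0.40356273] [ 0.13044057  0.69494181 -0.1322684   0.69465546] [ 0.10110709  0.50926149 -0.53135077] 0.9966287173050337
```

View pics/top0.png

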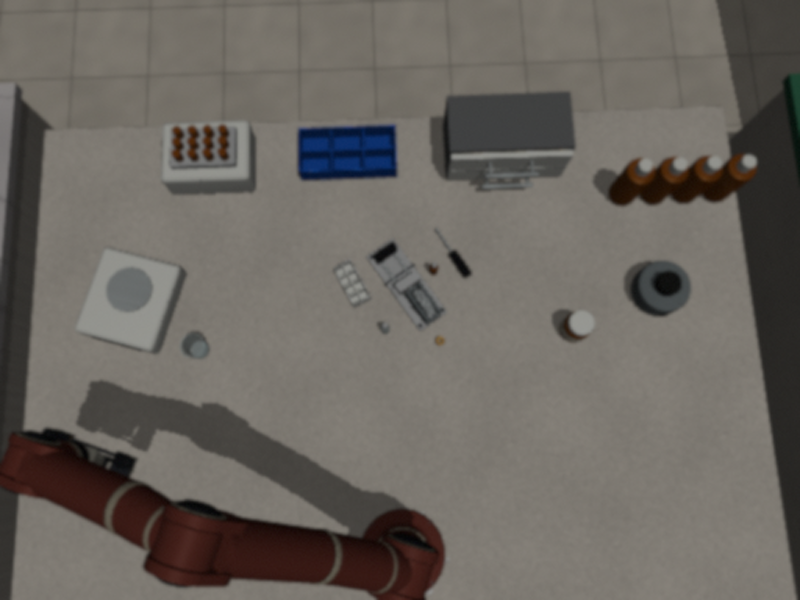

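View pics/scene0.png

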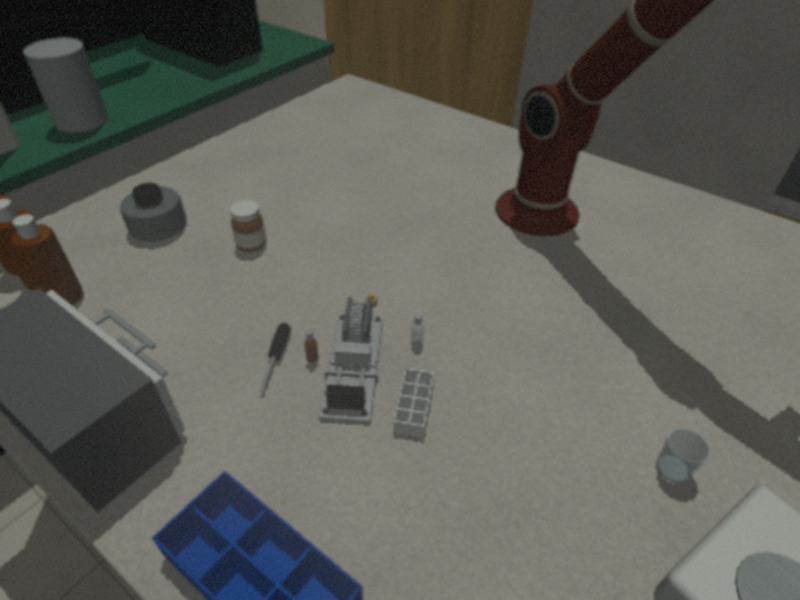

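Top view: the wheel end is at about (423,300), the black stop at (385,252), the clear vial at (383,327), the nut at (440,341) and the amber vial at (433,267). In the scene view, the wheel is at (357,318), the jaw at (352,355) and the stop at (345,393).

```bash
python3 - <<'E'
from h import *
s=.64
for n,pts in(("top",[(423,300),(385,252),(383,327),(440,341),(433,267),(351,284)]),("scene",[(357,300),(352,345),(345,385)])):
    P=np.load(n+"0.npz")["P"]
    for u,v in pts: print(n,(u,v),P[int(v*s),int(u*s)].round(3))
# clamp fit from both clouds: points above bench near the clamp
Q=[]
for n in("top","scene"):
    P=np.load(n+"0.npz")["P"].reshape(-1,3); 
    c0=np.load("top0.npz")["P"][int(277*s),int(404*s)]
    k=(np.linalg.norm(P[:,:2]-c0[:2],axis=1)<.16)&(P[:,2]>.006)&(P[:,2]<.1); A=P[k]
    g=((A[:,:2]-(c0[:2]-.2))/.002).astype(int); M=np.zeros((200,200),np.uint8); M[g[:,1],g[:,0]]=255
    M=cv2.morphologyEx(M,cv2.MORPH_CLOSE,np.ones((5,5)))
    nc,L,st,_=cv2.connectedComponentsWithStats(M)
    for i in range(1,nc):
        if st[i,4]>400:
            r=cv2.minAreaRect(np.argwhere(L==i)[:,::-1].astype(np.float32)); print(n,st[i,4],(np.array(r[0])*.002+c0[:2]-.2).round(4),np.array(r[1])*.002,r[2])
E
```

```text
top (423, 300) [ 0.581 -0.071  0.079]
top (385, 252) [0.713 0.015 0.05 ]
top (383, 327) [0.521 0.025 0.072]
top (440, 341) [ 0.495 -0.113 -0.005]
top (433, 267) [ 0.668 -0.102  0.069]
top (351, 284) [0.642 0.103 0.029]
scene (357, 300) [ 0.508 -0.14  -0.004]
scene (352, 345) [ 0.638 -0.04   0.049]
scene (345, 385) [ 0.69  -0.014  0.009]
top 508 [ 0.7017 -0.163 ] [0.11748945 0.02829177] 24.676864624023438
top 4438 [ 0.6375 -0.0348] [0.24414944 0.1033157 ] 33.486167907714844
top 771 [0.6439 0.0953] [0.1176386  0.05975764] 20.2248592376709
scene 493 [ 0.7194 -0.1523] [0.14841248 0.02525343] 29.05460548400879
scene 3864 [ 0.6423 -0.0344] [0.23685699 0.09152554] 33.690067291259766
scene 492 [0.6457 0.1007] [0.11269783 0.05187677] 26.56505012512207
```

```bash
cat >> h.py <<'E'
YAW=np.radians(33.6); O=np.array([.5816,-.0731,0])
C=np.array([[np.cos(YAW),-np.sin(YAW),0],[np.sin(YAW),np.cos(YAW),0],[0,0,1.]])  # clamp->world
def plan(cx,cy,tipz,ang=0):
    """shift in tool axes (m) to put fingertip at clamp (cx,cy,tipz); turn (deg) to bring tool y to clamp x + ang"""
    s=manip.read_state(); T=R.from_quat(s["eef_rot"]).as_matrix(); p=np.array(s["position"])
    tip=p+.186*T[:,0]; goal=O+C@np.array([cx,cy,tipz])
    a=C[:,0]*np.cos(ang)+C[:,1]*np.sin(ang); l=T.T@a; turn=np.degrees(np.arctan2(l[2],l[1])); turn=(turn+90)%180-90
    print("t",s["time"],"tip clamp mm",((tip-O)@C*1000).round(1),"F clamp",(np.array(s["ft_force"])@C).round(2),"tool x",T[:,0].round(3))
    print("shift",(T.T@(goal-tip)).round(4),"turn",turn.round(1),"q7",s["joint_positions"][6])
E
python3 - <<'E'
from h import *
plan(0,0,.16); T=R.from_quat(manip.read_state()["eef_rot"]).as_matrix(); print(T.round(3))
m=manip.camera_model("wrist"); Rm=cv2.Rodrigues(np.array(m["rvec"],float))[0]; s=manip.read_state()
print("cam in tool",T.T@(-Rm.T@np.array(m["tvec"]).ravel()-s["position"]),"axis in tool",T.T@Rm[2],m["fovy"])
E
```

```text
t 0.1 tip clamp mm [ 88.  755.  217.7] F clamp [ 0.41 -0.31 -0.15] tool x [-0.001 -0.002 -1.   ]
shift [ 0.0589 -0.5049  0.5681] turn 35.0 q7 -0.040373128482591426
[[-0.001  0.365  0.931]
 [-0.002  0.931 -0.365]
 [-1.    -0.002  0.   ]]
cam in tool [ 0.01935187  0.00022974 -0.07602329] axis in tool [0.96255221 0.00113312 0.27109399] 71.55860980383349
```

Call:
jog_arm:
  steps:
    - [[0,-0.025,0.028],3.5]
    - [[0,-0.05,0.056],7]
    - [[0,-0.075,0.084],10.5]
    - [[0,-0.1,0.112],14]
    - [[0,-0.125,0.14],17.5]
    - [[0,-0.15,0.168],21]
    - [[0,-0.175,0.196],24.5]
    - [[0,-0.2,0.224],28]
    - [[0,-0.225,0.252],31.5]
    - [[0,-0.25,0.28],35]
  fingers: 1

```text
time: 0.93
position: [0.407, 0.2683, 0.4046]
eef_rot: [0.335, 0.623, -0.335, 0.623]
ft_force: [0.9, 0.1, 0.3]
finger_gap: 0.331
```

```bash
python3 -c "
from h import *
plan(0,0,.16)"
```

```text
t 0.9333 tip clamp mm [ 43.4 381.  218.6] F clamp [ 0.82 -0.43  0.29] tool x [-0.001 -0.    -1.   ]
shift [ 0.0586 -0.0422  0.3811] turn -0.2 q7 0.04846845173376063
```

Call:
jog_arm:
  steps:
    - [[0,0,0.038],0]
    - [[0,0,0.076],0]
    - [[0,0,0.114],0]
    - [[0,0,0.152],0]
    - [[0,0,0.19],0]
    - [[0,0,0.228],0]
    - [[0,0,0.266],0]
    - [[0,0,0.304],0]
    - [[0.01,0,0.342],0]
    - [[0.02,0,0.37],0]

```text
time: 1.77
position: [0.6125, -0.0418, 0.3846]
eef_rot: [0.335, 0.622, -0.336, 0.623]
ft_force: [0.3, 0.8, 0.8]
finger_gap: 0.007
```

Call:
jog_arm:
  steps:
    - [[0,0,0],0]
    - [[0,0,0],0]

```text
time: 1.93
position: [0.6114, -0.04, 0.3832]
eef_rot: [0.335, 0.623, -0.336, 0.622]
ft_force: [0.5, 0.4, 0.8]
finger_gap: 0.004
```

```bash
python3 - <<'E'
from h import *
plan(-14,0,.085)
m,p,d=grab("wrist"); np.savez("w1.npz",p=p,d=d,P=cloud(m,d))
cv2.imwrite("pics/w1.png",cv2.resize(p[...,::-1],(800,600),interpolation=cv2.INTER_CUBIC))
for X in((0,0,.08),(.081,0,.0485),(.101,.042,.012),(.16,0,.052)): print(X,proj(m,O+C@np.array(X))/.64)
E
```

```text
t 1.9333 tip clamp mm [ 42.6  11.3 197.2] F clamp [0.68 0.09 0.76] tool x [-0.003 -0.001 -1.   ]
shift [  0.1521 -14.042    0.0698] turn -0.2 q7 0.7440915164544123
(0, 0, 0.08) [[351.28755936 304.05891969]]
(0.081, 0, 0.0485) [[459.82716864 291.86844992]]
(0.101, 0.042, 0.012) [[480.00755946 232.28741894]]
(0.16, 0, 0.052) [[561.71052576 292.65085085]]
```

View pics/w1.png

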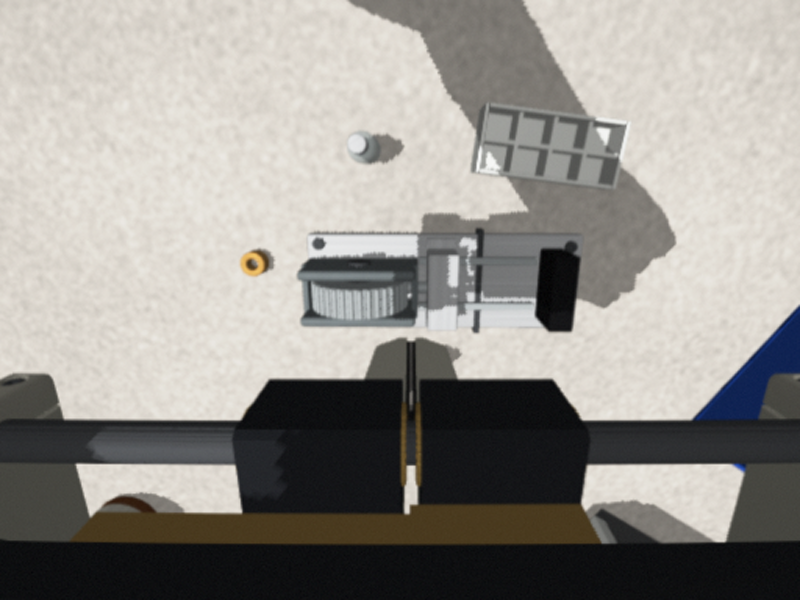

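Wrist view: the wheel is at (358,298), the jaw block at about x 428–460, the strip at x≈479, the stop at (558,290), and the fingertips at (410,345) in front. The pose agrees to a few mm, so I'll measure the jaw and strip numerically.

```bash
cat >> h.py <<'E'
def measure(P,p,verbose=True):
    q=(P-O)@C*1000; g=p.mean(2); f=lambda k: q[k]
    j=f((q[...,2]>44)&(q[...,2]<52)&(q[...,0]>46)&(q[...,0]<130)&(abs(q[...,1])<25)); 
    st=f((q[...,2]>46)&(q[...,2]<56)&(q[...,0]>138)&(q[...,0]<182)&(abs(q[...,1])<25))
    b=f((q[...,2]>8)&(q[...,2]<16)&(abs(q[...,1])<60)&(q[...,0]>-70)&(q[...,0]<210))
    w=f((q[...,2]>70)&(q[...,2]<84)&(abs(q[...,0])<40)&(abs(q[...,1])<20))
    for n,a in(("jaw",j),("stop",st),("bed",b),("wheel",w)):
        if len(a): print(n,len(a),"x",np.percentile(a[:,0],[2,50,98]).round(1),"y",np.percentile(a[:,1],[2,98]).round(1),"z",np.percentile(a[:,2],[50,98]).round(1))
    for y0 in(35,-36):
        k=(q[...,2]>7)&(q[...,2]<20)&(abs(q[...,1]-y0)<5)&(q[...,0]>60)&(q[...,0]<145)
        if k.sum()>20:
            h=np.histogram(q[...,0][k],np.arange(60,146,2),weights=g[k])[0]/np.maximum(1,np.histogram(q[...,0][k],np.arange(60,146,2))[0]); print("prof y",y0,dict(zip(range(61,145,2),h.astype(int))))
E
python3 - <<'E'
from h import *
z=np.load("w1.npz"); measure(z["P"],z["p"])
cv2.imwrite("pics/w1c.png",cv2.resize(z["p"][135:225,180:380,::-1],(800,360),interpolation=cv2.INTER_CUBIC))
E
```

```text
jaw 803 x [46.3 66.  78. ] y [-23.9  24.6] z [48.9 50.4]
stop 690 x [150.9 159.6 170.1] y [-23.9  24. ] z [52.4 54.1]
bed 4412 x [-38.5 100.7 180.1] y [-42.2  40.5] z [12.5 15.2]
wheel 860 x [-23.7   1.6  24.3] y [-11.1  10.2] z [77.  80.8]
prof y 35 {61: np.int64(119), 63: np.int64(120), 65: np.int64(122), 67: np.int64(122), 69: np.int64(119), 71: np.int64(117), 73: np.int64(119), 75: np.int64(119), 77: np.int64(120), 79: np.int64(116), 81: np.int64(117), 83: np.int64(136), 85: np.int64(181), 87: np.int64(196), 89: np.int64(183), 91: np.int64(199), 93: np.int64(180), 95: np.int64(183), 97: np.int64(141), 99: np.int64(74), 101: np.int64(42), 103: np.int64(73), 105: np.int64(112), 107: np.int64(118), 109: np.int64(118), 111: np.int64(118), 113: np.int64(119), 115: np.int64(119), 117: np.int64(120), 119: np.int64(119), 121: np.int64(119), 123: np.int64(120), 125: np.int64(120), 127: np.int64(120), 129: np.int64(120), 131: np.int64(119), 133: np.int64(121), 135: np.int64(121), 137: np.int64(120), 139: np.int64(120), 141: np.int64(119), 143: np.int64(120)}
prof y -36 {61: np.int64(0), 63: np.int64(0), 65: np.int64(0), 67: np.int64(0), 69: np.int64(0), 71: np.int64(0), 73: np.int64(0), 75: np.int64(0), 77: np.int64(0), 79: np.int64(0), 81: np.int64(0), 83: np.int64(186), 85: np.int64(204), 87: np.int64(213), 89: np.int64(214), 91: np.int64(215), 93: np.int64(216), 95: np.int64(215), 97: np.int64(164), 99: np.int64(87), 101: np.int64(81), 103: np.int64(148), 105: np.int64(211), 107: np.int64(216), 109: np.int64(216), 111: np.int64(216), 113: np.int64(216), 115: np.int64(216), 117: np.int64(216), 119: np.int64(217), 121: np.int64(216), 123: np.int64(216), 125: np.int64(216), 127: np.int64(216), 129: np.int64(216), 131: np.int64(216), 133: np.int64(216), 135: np.int64(216), 137: np.int64(216), 139: np.int64(216), 141: np.int64(215), 143: np.int64(216)}
```

View pics/w1c.png

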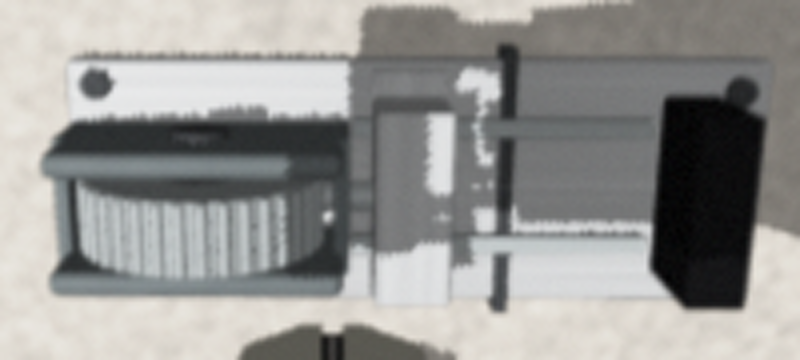

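The crop shows the jaw's front edge at about x≈450 and the strip at x≈507. In clamp coordinates the face is at ≈78.5 and the strip at ≈101, so the jaw needs ≈22.5 mm, or ≈120 mm of rim. I'm approaching the wheel now.

Call:
jog_arm:
  steps:
    - [[0.01,-0.03,0.011],0]
    - [[0.04,-0.057,0.011],0]
    - [[0.07,-0.057,0.011],0]
    - [[0.095,-0.057,0.011],0]
    - [[0.107,-0.057,0.011],0]
    - [[0.112,-0.057,0.011],0]
    - [[0.112,-0.057,0.011],0]
    - [[0.112,-0.057,0.011],0]

```text
time: 2.65
position: [0.5704, -0.0776, 0.2737]
eef_rot: [0.334, 0.623, -0.333, 0.624]
ft_force: [0.2, -0.3, -0.2]
finger_gap: 0.005
```

```bash
python3 -c "
from h import *
plan(-.014,0,.08)"
```

```text
t 2.65 tip clamp mm [-11.6   2.4  87.7] F clamp [-0.   -0.31 -0.19] tool x [ 0.001  0.    -1.   ]
shift [ 0.0077 -0.0024  0.0024] turn 0.1 q7 0.8555853470701147
```

Call:
jog_arm:
  steps:
    - [[0.004,-0.004,0.002],0]
    - [[0.006,-0.004,0.002],0]
    - [[0.008,-0.004,0.002],0]
    - [[0.009,-0.004,0.002],0]
    - [[0.009,-0.004,0.002],0]
    - [[0.009,-0.004,0.002],0]

```text
time: 3.15
position: [0.5678, -0.0827, 0.2638]
eef_rot: [0.334, 0.623, -0.334, 0.623]
ft_force: [-0.8, 0.0, -0.1]
finger_gap: 0.004
```

```bash
python3 -c "
from h import *
plan(-.014,0,.08)"
```

```text
t 3.15 tip clamp mm [-16.7  -0.4  77.8] F clamp [-0.64  0.43 -0.13] tool x [ 0.  0. -1.]
shift [-0.0022  0.0027 -0.0004] turn -0.0 q7 0.8656676804356684
```

Call:
jog_arm:
  steps:
    - [[0.001,0,0],0]
    - [[0.002,0,0],0]
    - [[0.003,0,0],0]
    - [[0.003,0,0],0]
    - [[0.003,0,0],0]

```text
time: 3.57
position: [0.5668, -0.0838, 0.2622]
eef_rot: [0.334, 0.624, -0.335, 0.622]
ft_force: [-4.5, -0.5, 10.6]
finger_gap: 0.004
```

```bash
python3 -c "
from h import *
plan(-.014,0,.08)"
```

```text
t 3.5667 tip clamp mm [-18.8  -0.5  76.2] F clamp [-3.99  2.05 10.61] tool x [-0.003 -0.001 -1.   ]
shift [-0.0038  0.0047 -0.0006] turn -0.1 q7 0.8667343046716712
```

Call:
jog_arm:
  steps:
    - [[-0.001,0.003,0],0]
    - [[-0.002,0.007,0],0]
    - [[-0.0022,0.011,0],0]
    - [[-0.0024,0.015,0],0]
    - [[-0.0025,0.019,0],0]
    - [[-0.0025,0.023,0],0]
    - [[-0.0023,0.027,0],0]
    - [[-0.002,0.031,0],0]
    - [[-0.001,0.035,0],0]
    - [[-0.0002,0.038,0],0]

```text
time: 4.4
position: [0.6005, -0.0611, 0.262]
eef_rot: [0.335, 0.622, -0.333, 0.624]
ft_force: [0.6, 0.5, 2.8]
finger_gap: 0.007
```

```bash
python3 - <<'E'
from h import *
plan(-.018,0,.09)
m,p,d=grab("wrist"); measure(cloud(m,d),p)
E
```

```text
t 4.4 tip clamp mm [22.9 -0.8 76. ] F clamp [0.76 0.05 2.79] tool x [ 0.003  0.    -1.   ]
shift [-0.0141 -0.0409 -0.0008] turn 0.0 q7 0.8231211315077442
jaw 1911 x [62.2 73.3 85.4] y [-23.6  23.9] z [49.  50.3]
stop 1827 x [150.4 158.3 169.9] y [-23.9  23.9] z [52.5 53.9]
bed 8863 x [-39.3 104.7 175.8] y [-40.5  40.5] z [12.6 15.4]
wheel 1587 x [-23.8  -5.3  26.9] y [-9.8 10.1] z [77.5 82.2]
prof y 35 {61: np.int64(134), 63: np.int64(120), 65: np.int64(133), 67: np.int64(133), 69: np.int64(133), 71: np.int64(135), 73: np.int64(136), 75: np.int64(134), 77: np.int64(134), 79: np.int64(131), 81: np.int64(133), 83: np.int64(135), 85: np.int64(134), 87: np.int64(132), 89: np.int64(131), 91: np.int64(133), 93: np.int64(133), 95: np.int64(132), 97: np.int64(113), 99: np.int64(48), 101: np.int64(46), 103: np.int64(73), 105: np.int64(131), 107: np.int64(133), 109: np.int64(133), 111: np.int64(133), 113: np.int64(133), 115: np.int64(133), 117: np.int64(135), 119: np.int64(133), 121: np.int64(134), 123: np.int64(135), 125: np.int64(133), 127: np.int64(134), 129: np.int64(134), 131: np.int64(13
[... 222 characters left out ...]
(0), 71: np.int64(0), 73: np.int64(0), 75: np.int64(0), 77: np.int64(0), 79: np.int64(0), 81: np.int64(0), 83: np.int64(0), 85: np.int64(0), 87: np.int64(0), 89: np.int64(0), 91: np.int64(0), 93: np.int64(0), 95: np.int64(0), 97: np.int64(88), 99: np.int64(87), 101: np.int64(94), 103: np.int64(187), 105: np.int64(232), 107: np.int64(231), 109: np.int64(233), 111: np.int64(233), 113: np.int64(233), 115: np.int64(233), 117: np.int64(233), 119: np.int64(233), 121: np.int64(230), 123: np.int64(225), 125: np.int64(212), 127: np.int64(204), 129: np.int64(186), 131: np.int64(184), 133: np.int64(178), 135: np.int64(174), 137: np.int64(158), 139: np.int64(144), 141: np.int64(137), 143: np.int64(136)}
```

Call:
jog_arm:
  steps:
    - [[-0.012,0.001,0],0]
    - [[-0.016,-0.01,0],0]
    - [[-0.016,-0.03,0],0]
    - [[-0.014,-0.039,-0.001],0]
    - [[-0.008,-0.039,-0.001],0]
    - [[-0.003,-0.039,-0.001],0]
    - [[-0.001,-0.039,-0.001],0]
    - [[0,-0.039,-0.001],0]
    - [[0,-0.039,-0.001],0]

```text
time: 5.2
position: [0.5655, -0.0834, 0.262]
eef_rot: [0.333, 0.624, -0.335, 0.622]
ft_force: [-6.4, -1.9, 15.0]
finger_gap: 0.004
```

Call:
jog_arm:
  steps:
    - [[-0.0007,0.003,0],0]
    - [[-0.0017,0.007,0],0]
    - [[-0.002,0.011,0],0]
    - [[-0.0022,0.015,0],0]
    - [[-0.0023,0.019,0],0]
    - [[-0.0023,0.023,0],0]
    - [[-0.0021,0.027,0],0]
    - [[-0.0017,0.031,0],0]
    - [[-0.0008,0.035,0],0]
    - [[0,0.038,0],0]

```text
time: 6.03
position: [0.6, -0.0601, 0.2616]
eef_rot: [0.335, 0.622, -0.333, 0.625]
ft_force: [1.8, 0.5, 4.2]
finger_gap: 0.006
```

```bash
python3 - <<'E'
from h import *
plan(-.018,0,.09)
m,p,d=grab("wrist"); measure(cloud(m,d),p)
E
```

```text
t 6.0333 tip clamp mm [23.3  0.3 75.6] F clamp [ 1.72 -0.6   4.16] tool x [ 0.005  0.001 -1.   ]
shift [-0.0146 -0.0412  0.0002] turn 0.1 q7 0.8236375641979969
jaw 1893 x [70.1 81.3 93.4] y [-22.6  24.1] z [49.  50.3]
stop 1823 x [150.4 158.3 170.1] y [-23.8  24.1] z [52.5 53.9]
bed 8742 x [-39.3 104.9 176.3] y [-40.8  40.5] z [12.6 15.3]
wheel 1448 x [-21.9  -4.6  28.7] y [-8.5 10.5] z [77.7 83. ]
prof y 35 {61: np.int64(134), 63: np.int64(134), 65: np.int64(133), 67: np.int64(134), 69: np.int64(133), 71: np.int64(121), 73: np.int64(135), 75: np.int64(136), 77: np.int64(133), 79: np.int64(140), 81: np.int64(140), 83: np.int64(136), 85: np.int64(133), 87: np.int64(134), 89: np.int64(135), 91: np.int64(135), 93: np.int64(135), 95: np.int64(132), 97: np.int64(112), 99: np.int64(49), 101: np.int64(47), 103: np.int64(65), 105: np.int64(127), 107: np.int64(135), 109: np.int64(134), 111: np.int64(135), 113: np.int64(134), 115: np.int64(134), 117: np.int64(132), 119: np.int64(136), 121: np.int64(135), 123: np.int64(135), 125: np.int64(135), 127: np.int64(134), 129: np.int64(135), 131: np.in
[... 229 characters left out ...]
4(227), 71: np.int64(188), 73: np.int64(173), 75: np.int64(0), 77: np.int64(0), 79: np.int64(0), 81: np.int64(0), 83: np.int64(0), 85: np.int64(0), 87: np.int64(0), 89: np.int64(0), 91: np.int64(0), 93: np.int64(0), 95: np.int64(0), 97: np.int64(0), 99: np.int64(0), 101: np.int64(0), 103: np.int64(0), 105: np.int64(0), 107: np.int64(211), 109: np.int64(232), 111: np.int64(233), 113: np.int64(234), 115: np.int64(233), 117: np.int64(233), 119: np.int64(233), 121: np.int64(233), 123: np.int64(227), 125: np.int64(208), 127: np.int64(208), 129: np.int64(205), 131: np.int64(195), 133: np.int64(182), 135: np.int64(179), 137: np.int64(147), 139: np.int64(158), 141: np.int64(141), 143: np.int64(137)}
```

Call:
jog_arm:
  steps:
    - [[-0.012,0.001,0],0]
    - [[-0.016,-0.01,0],0]
    - [[-0.016,-0.03,0],0]
    - [[-0.014,-0.038,-0.001],0]
    - [[-0.008,-0.038,-0.001],0]
    - [[-0.003,-0.038,-0.001],0]
    - [[-0.001,-0.038,-0.001],0]
    - [[-0.0003,-0.038,-0.001],0]
    - [[-0.0003,-0.038,-0.001],0]

```text
time: 6.83
position: [0.5648, -0.0825, 0.2616]
eef_rot: [0.333, 0.625, -0.335, 0.622]
ft_force: [-5.4, -2.5, 11.6]
finger_gap: 0.003
```

Call:
jog_arm:
  steps:
    - [[-0.0007,0.003,0],0]
    - [[-0.0017,0.007,0],0]
    - [[-0.002,0.011,0],0]
    - [[-0.0022,0.015,0],0]
    - [[-0.0023,0.019,0],0]
    - [[-0.0023,0.023,0],0]
    - [[-0.0021,0.027,0],0]
    - [[-0.0017,0.03,0],0]
    - [[-0.0015,0.032,0],0]
    - [[-0.0015,0.032,0],0]

```text
time: 7.67
position: [0.595, -0.0619, 0.2637]
eef_rot: [0.335, 0.622, -0.332, 0.625]
ft_force: [2.4, 1.1, 6.2]
finger_gap: 0.006
```

Call:
jog_arm:
  steps:
    - [[-0.012,0,0],0]
    - [[-0.04,0,0],0]
    - [[-0.07,0.02,0],0]
    - [[-0.1,0.04,0],0]
    - [[-0.12,0.06,0],0]
    - [[-0.12,0.07,0],0]
    - [[-0.12,0.07,0],0]
    - [[-0.12,0.07,0],0]
    - [[-0.12,0.07,0],0]

```text
time: 8.42
position: [0.6501, -0.0254, 0.3809]
eef_rot: [0.334, 0.624, -0.335, 0.622]
ft_force: [-0.0, 0.2, 0.2]
finger_gap: 0.006
```

```bash
python3 - <<'E'
from h import *
plan(-.018,0,.09)
m,p,d=grab("wrist"); P=cloud(m,d); measure(P,p)
c=proj(m,O+C@np.array((.09,0,.03)))[0].astype(int); print(c)
y,x=max(0,c[1]-75),max(0,c[0]-100)
cv2.imwrite("pics/w2.png",cv2.resize(p[y:y+150,x:x+200,::-1],(800,600),interpolation=cv2.INTER_CUBIC))
E
```

```text
t 8.4167 tip clamp mm [ 82.8   2.1 194.9] F clamp [0.06 0.18 0.16] tool x [-0.004 -0.    -1.   ]
shift [ 0.1052 -0.1004  0.0024] turn -0.0 q7 0.7248862883665788
jaw 815 x [ 46.8  88.8 100.8] y [-23.7  24.7] z [49.  50.3]
stop 700 x [150.9 160.  170.1] y [-23.7  24.1] z [52.4 54. ]
bed 4694 x [-38.4 103.6 185.3] y [-41.6  40.8] z [12.5 14.9]
wheel 883 x [-21.9   3.3  25.6] y [-11.4  10.2] z [77.2 80.9]
prof y 35 {61: np.int64(218), 63: np.int64(217), 65: np.int64(217), 67: np.int64(217), 69: np.int64(216), 71: np.int64(216), 73: np.int64(215), 75: np.int64(216), 77: np.int64(212), 79: np.int64(209), 81: np.int64(200), 83: np.int64(204), 85: np.int64(185), 87: np.int64(147), 89: np.int64(127), 91: np.int64(119), 93: np.int64(117), 95: np.int64(118), 97: np.int64(118), 99: np.int64(106), 101: np.int64(98), 103: np.int64(87), 105: np.int64(117), 107: np.int64(118), 109: np.int64(118), 111: np.int64(118), 113: np.int64(117), 115: np.int64(119), 117: np.int64(118), 119: np.int64(120), 121: np.int64(120), 123: np.int64(120), 125: np.int64(120), 127: np.int64(120), 129: np.int64(120), 131: n
[... 249 characters left out ...]
nt64(218), 73: np.int64(218), 75: np.int64(216), 77: np.int64(0), 79: np.int64(0), 81: np.int64(0), 83: np.int64(0), 85: np.int64(0), 87: np.int64(0), 89: np.int64(0), 91: np.int64(0), 93: np.int64(0), 95: np.int64(0), 97: np.int64(0), 99: np.int64(0), 101: np.int64(0), 103: np.int64(163), 105: np.int64(197), 107: np.int64(201), 109: np.int64(204), 111: np.int64(213), 113: np.int64(215), 115: np.int64(218), 117: np.int64(218), 119: np.int64(218), 121: np.int64(218), 123: np.int64(218), 125: np.int64(218), 127: np.int64(218), 129: np.int64(218), 131: np.int64(218), 133: np.int64(218), 135: np.int64(218), 137: np.int64(218), 139: np.int64(218), 141: np.int64(218), 143: np.int64(218)}
[268 176]
```

View pics/w2.png

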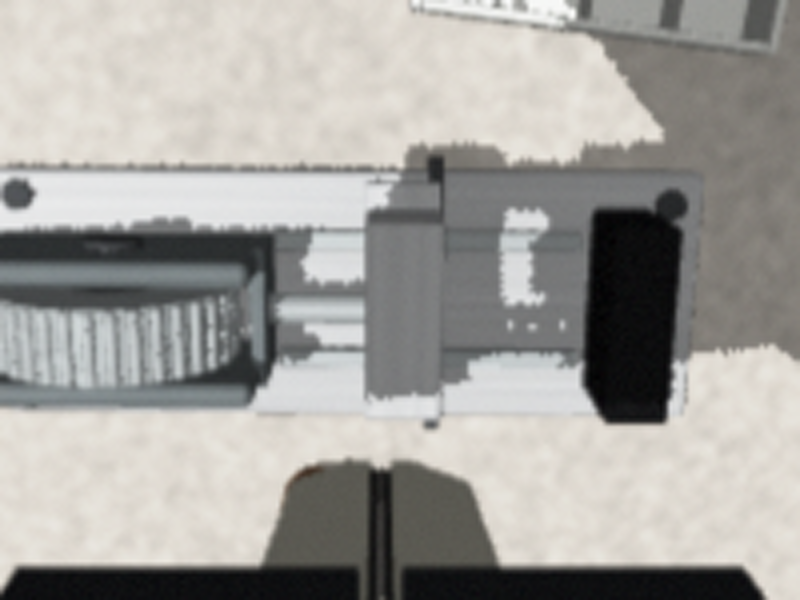

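The jaw face is at ≈101.2 against the strip at ≈100.8. In the crop, the strip end spans x 428–443 and the foot edge is close to it. One finer check of the foot edge against the exposed strip ends.

```bash
python3 - <<'E'
from h import *
for i in range(1):
    m,p,d=grab("wrist"); P=cloud(m,d); q=(P-O)@C*1000
    y=int(proj(m,O+C@np.array((.1,.0,.012)))[0][1]); x0=int(proj(m,O+C@np.array((.1,.04,.012)))[0][0])
    for yy in(43,41,39.5,38,36,34,32.5,-41,-43):
        v=int(round(proj(m,O+C@np.array((.1,yy/1000,.012)))[0][1])); s=slice(x0-9,x0+9)
        print(yy,v,"I",p[v,s].mean(1).astype(int),"\n   x",q[v,s,0].round(0)," z",q[v,s,2].round(0))
    k=(q[...,2]>46)&(q[...,2]<52)&(q[...,0]>70)&(q[...,0]<125)&(abs(q[...,1])<25); print(np.percentile(q[k][:,0],[0.5,2,98,99.5]))
E
```

```text
43 141 I [217 213 172 130 119 117 115  96  55  43  43  51  97 113 112 112 115 117] 
   x [ 88.  89.  91.  92.  93.  95.  96.  97.  98.  99. 101. 102. 104. 105.
 107. 108. 109. 111.]  z [ 1.  2. -1.  2. -0.  0.  0.  1. 15. 14. 13. 14. -0. -0.  1.  2. -0.  1.]
41 143 I [141 135 109  99  98 100  98  87  58  43  40  46  78  93  94  93  96  94] 
   x [ 88.  89.  90.  92.  93.  94.  96.  97.  98.  99. 101. 102. 103. 105.
 106. 107. 109. 110.]  z [11. 10. 10. 11. 11. 11. 12. 10. 15. 15. 15. 15. 11. 11. 10. 10. 11. 11.]
39.5 144 I [178 131 111 108 107 108 108 103  71  46  39  49  95 107 107 107 107 108] 
   x [ 88.  89.  90.  92.  93.  94.  96.  97.  98.  99. 101. 102. 103. 105.
 106. 107. 109. 110.]  z [12. 13. 11. 12. 11. 12. 12. 12. 15. 15. 14. 15. 12. 12. 12. 13. 12. 12.]
38 145 I [192 143 120 115 116 117 115 112  74  50  47  52 105 115 118 116 117 118] 
   x [ 88.  89.  90.  92.  93.  94.  96.  97.  98.  99. 101. 102. 103. 105.
 106. 107. 109. 110.]  z [13. 14. 14. 12. 12. 13. 12. 11. 15. 15. 14. 14. 12. 13. 12. 12. 13. 13.]
36 146 I [151 128 117 116 114 114 112 114  98  88  86  65 107 
[... 590 characters left out ...]
8.  99. 101. 102. 103. 105.
 106. 107. 109. 110.]  z [20. 20. 18. 19. nan 19. 18. 19. 20. 19. 19. 15. 13. 12. 13. 13. 13. 12.]
-41 202 I [222 222 225 225 223 221 221 226 226 224 210 178 208 215 217 218 217 217] 
   x [ 87.  89.  90.  91.  92.  94.  95.  96.  97.  99. 100. 103. 105. 106.
 107. 109. 110. 111.]  z [48. 50. 49. 50. 48. 50. 48. 48. 49. 49. 49. 12. 12. 13. 12. 12. 12. 13.]
-43 204 I [223 223 226 226 225 222 222 224 224 221 207 169 177 185 187 198 202 204] 
   x [ 87.  89.  90.  91.  92.  94.  95.  96.  97.  99. 100. 104. 105. 107.
 108. 110. 111. 113.]  z [50. 50. 49. 48. 47. 50. 49. 49. 49. 49. 49.  1.  0. -0. -0.  1. -1. -0.]
[ 77.56326773  77.64376101 100.71388878 100.95896079]
```

The foot edge is at ≈101.2 and the strip centre at ≈100.5, so the offset is about +0.7 mm. The hand is clear, so I'm handing in.

```bash
python3 -c "
from h import *
s=manip.read_state(); print(s['time'],s['ft_force']); print(manip.hand_in())"
```

```text
8.5167 [ 0.2893371   0.33112064 -0.12271957]
the job is handed in; nothing more can be done
None
```

The jaw's front face now stands within about 1 mm of the middle of the gauge strip, inside the 3 mm tolerance, and the job is handed in at 8.5 s. I used closed fingertips on the top of the wheel for three rolling strokes, then lifted the hand clear.

- **Jaw position:** the last wrist view put the jaw face at clamp x ≈ 101.2 mm and the strip's middle at about 100.5 to 100.8 mm, so the face is roughly 0.5 to 0.8 mm past it.
- **Wheel contact:** the wrist force read about 3 to 15 N during the strokes. It went over the suggested 10 N at the start of each one, with a peak of 15 N.
- **Hand clear:** the fingertips ended about 195 mm above the bench, with wrist force near zero.
- **Not checked:** I did not re-measure the loose things afterwards. The hand stayed above them while crossing the bench and came down only over the wheel. I also did not measure whether the wheel was at rest. No verdict came back at hand-in.

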